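# Load the terrace battery dock and tighten its terminals

### The arm

A 6-joint arm with a two-finger parallel gripper is mounted at the origin on a cart in front of the work surface, level with it; the furniture and walls round the work are solid. World frame = base frame: x ahead of the robot, y to its left, z up, the work surface at z = 0. Lengths are in m, angles in rad, forces in N, time in s.
With the tool pointing down it reaches from about 0.25 to 0.775 m from the base axis. Payload 4 kg.
Tool frame: the origin (TCP) lies between the finger pads, 19 mm behind the fingertips; this is the grasp point; z points along the fingers, y is the line along which they close (so a half turn about z gives the same grasp; the last joint's range is limited). The gripper opens to 94 mm and grips with 3 to 60 N. Pads are 16 mm wide; open, the fingers measure 119 mm over their backs; the gripper's body (75 mm by 177 mm) begins 78 mm behind the grasp point.
Start: joints at [1.062, 0.087, 1.371, -0, 1.684, -0.103], TCP at [0.217, 0.505, 0.224] pointing down, gripper open.
Joint ranges: [-3.1, 3.1], [-0.76, 2.03], [0.27, 2.55], [-1.08, 4.22], [0.17, 2.65], [-2.57, 2.57]. Speed limits (rad/s): [2.79, 2.79, 3.14, 3.14, 3.14, 3.14].

### API

Orientations are given as [roll, pitch, yaw] about the fixed x, y, z axes, in that order (R = Rz(yaw) Ry(pitch) Rx(roll)).
In Python, from bench import robot, imaging gives the robot as it stands. The module is installed in compiled form; this text tells all that it offers.
- The arm moves only by the tool drive_tool, never from a script. Its argument "series" is a list of rows, each a list of 3 entries, a list of its own where there are three numbers: the finger opening in m, from 0 to 0.094, then the shift along the tool's x, y, z in m, then the turn, a rotation vector about the tool's x, y, z in rad. A call has 1 to 5 rows; each row is the pose to reach, as a shift and turn from the pose commanded when the call began, along the tool's axes at that moment; what a row does not reach only later rows make up. A row lasts 1/8 s, in which the tool goes at most 62.5 mm and 10.7 degrees, less where a joint would pass 70% of its speed; a pose out of reach is approached as far as the arm can. A call with a gripper value outside its range is refused whole. The fingers move at their own pace and stop on an object; the grip force is fixed at half the most. Time passes only in rows, so rows that repeat a pose let the fingers close. It gives the time, the measured TCP pose, the force, the opening and the grip force at its end, in the units of the state.
- robot.get_obs(): the state, without advancing time (a new reading comes with each control period).
- imaging.snapshot(name): name is "side" or "top"; returns the picture (384x512x3 uint8, red, green, blue); there is no depth.
- imaging.get_calibration(name): a dict with "intrinsics" (3x3 intrinsics, pixels), "position" and "rotation" of the camera in the world. Camera axes: x right, y up, looking along -z (the intrinsics and any distortion apply to the point x, -y, -z); pixel columns grow to the right and rows downward; lengths in m; the calibration is good to about 2 mm. A picture is of the moment at which its call begins. get_calibration takes no time and is no camera call.
- robot.close_job(): hands the job in; it is judged then, once.
The state is a dict: "time": time; "joint_positions": joint angles; "qvel": joint speeds; "joint_torque": joint torques, N m; "tool_pos": TCP position; "ee_rot": TCP orientation; "wrist_force": force on the tool from outside, world axes, zero at the start; "wrist_torque": the same for the moment, N m; "width": finger opening in m; "finger_force": force on a finger pad.
Only numpy, scipy, OpenCV 4.12 (cv2) and the standard library are available. Lean on these libraries where they do the work, as an engineer would, in place of code of your own. Each camera call takes 0.05 s, during which the arm holds its last target. There are 200 camera calls.

### The job

Put every battery pack that stands on the worktop onto the charging dock: slide each, contact end first, into a bay of its own until it is fully home and the spring latch has snapped up behind it. Only when all the packs are in, turn the two brass terminal nuts at the ends of the dock clockwise, all the way down until they stop. Leave the mug, the salt shaker and the tape where they are.

Things in the scene. Friction and masses are not known exactly. Their poses are not given: they have to be found in the camera images.
- dock: Fixed grey battery dock, 128 (x) x 330 (y) mm, with a 30 mm high terminal block at each end (y = +-159 to 249 mm). Origin: centre of underside; x to its back, y left, z up; turned at most 0.2 rad. Slab 14 mm thick; its top is the floor of three equal bays at y = +105, 0, -105 mm, open to the front. Back wall 44 mm high, face at x = +52 mm.
- bay_left (a point): left (+y) bay: floor point under the centre of a fully seated pack (dock x = +24 mm, z = 14 mm); axes as the dock's, x = slide-in direction. Two side guides 60.8 mm apart run from 36 mm before to 28 mm behind this point; steel lips on them, 10.7 to 14.7 mm above the floor, leave 47.6 mm between them, so a pack's foot gets under the lips only by sliding in from the front.
- bay_left_back (a point): left (+y) bay: foot of the back wall, 28 mm behind bay_left, met by the contact point of a seated pack. Before the guides is a level apron at floor height between flared guide ends (about 70 mm wide at the front). A pack set on it with its centre 71 mm before bay_left stands level, clear of lips and latch, overhanging the slab by 11 mm.
- latch_left (a joint): Sprung latch in the floor of the left (+y) bay, m pressed: 0 = up (3.5 mm above the floor, its 11 mm ramp facing the front), 0.0035 = pressed flush by a pack passing over (about 5 N of push). Tip 29.5 mm before bay_left: it springs up behind a pack that is fully home, with 1.5 mm of play, and holds it. A pack left half-way is tilted a little by it.
- bay_mid (a point): middle bay: floor point under the centre of a fully seated pack (dock x = +24 mm, z = 14 mm); axes as the dock's, x = slide-in direction. Two side guides 60.8 mm apart run from 36 mm before to 28 mm behind this point; steel lips on them, 10.7 to 14.7 mm above the floor, leave 47.6 mm between them, so a pack's foot gets under the lips only by sliding in from the front.
- bay_mid_back (a point): middle bay: foot of the back wall, 28 mm behind bay_mid, met by the contact point of a seated pack. Before the guides is a level apron at floor height between flared guide ends (about 70 mm wide at the front). A pack set on it with its centre 71 mm before bay_mid stands level, clear of lips and latch, overhanging the slab by 11 mm.
- latch_mid (a joint): Sprung latch in the floor of the middle bay, m pressed: 0 = up (3.5 mm above the floor, its 11 mm ramp facing the front), 0.0035 = pressed flush by a pack passing over (about 5 N of push). Tip 29.5 mm before bay_mid: it springs up behind a pack that is fully home, with 1.5 mm of play, and holds it. A pack left half-way is tilted a little by it.
- bay_right (a point): right (-y) bay: floor point under the centre of a fully seated pack (dock x = +24 mm, z = 14 mm); axes as the dock's, x = slide-in direction. Two side guides 60.8 mm apart run from 36 mm before to 28 mm behind this point; steel lips on them, 10.7 to 14.7 mm above the floor, leave 47.6 mm between them, so a pack's foot gets under the lips only by sliding in from the front.
- bay_right_back (a point): right (-y) bay: foot of the back wall, 28 mm behind bay_right, met by the contact point of a seated pack. Before the guides is a level apron at floor height between flared guide ends (about 70 mm wide at the front). A pack set on it with its centre 71 mm before bay_right stands level, clear of lips and latch, overhanging the slab by 11 mm.
- latch_right (a joint): Sprung latch in the floor of the right (-y) bay, m pressed: 0 = up (3.5 mm above the floor, its 11 mm ramp facing the front), 0.0035 = pressed flush by a pack passing over (about 5 N of push). Tip 29.5 mm before bay_right: it springs up behind a pack that is fully home, with 1.5 mm of play, and holds it. A pack left half-way is tilted a little by it.
- pack_a: Black battery pack, upright (may be absent; all alike, any bay), 0.2 to 0.45 kg. Foot plate 56 (x) x 58 (y) x 8 mm; on it a body 50 (x) x 40 (y) mm, top 72 mm above the underside. Grasp across y (40 mm) 40 to 55 mm above the underside: fingertips then clear the lips. Origin: centre of underside; x to the contact end; at the start x points away from the robot within 0.6 rad.
- pack_a_contact (a point): Middle of the lower edge of the contact end of pack_a's foot, 28 mm along +x from its origin. This end, with two brass contacts low on the face, goes in first; the other end has a grey charge display with four white dots.
- pack_b: Black battery pack, upright (may be absent; all alike, any bay), 0.2 to 0.45 kg. Foot plate 56 (x) x 58 (y) x 8 mm; on it a body 50 (x) x 40 (y) mm, top 72 mm above the underside. Grasp across y (40 mm) 40 to 55 mm above the underside: fingertips then clear the lips. Origin: centre of underside; x to the contact end; at the start x points away from the robot within 0.6 rad.
- pack_b_contact (a point): Middle of the lower edge of the contact end of pack_b's foot, 28 mm along +x from its origin. This end, with two brass contacts low on the face, goes in first; the other end has a grey charge display with four white dots.
- pack_c: Black battery pack, upright (may be absent; all alike, any bay), 0.2 to 0.45 kg. Foot plate 56 (x) x 58 (y) x 8 mm; on it a body 50 (x) x 40 (y) mm, top 72 mm above the underside. Grasp across y (40 mm) 40 to 55 mm above the underside: fingertips then clear the lips. Origin: centre of underside; x to the contact end; at the start x points away from the robot within 0.6 rad.
- pack_c_contact (a point): Middle of the lower edge of the contact end of pack_c's foot, 28 mm along +x from its origin. This end, with two brass contacts low on the face, goes in first; the other end has a grey charge display with four white dots.
- nut_left (a joint): Captive brass terminal nut on the left (+y) terminal block, at dock x -10, y +215 mm. Value in rad, growing clockwise seen from above (tightening), from 0 to a hard stop at 4.2 (tight on its washer). Friction 0.06 N m, stays where it is left, sinks 0.7 mm per rad.
- nut_left_grip (a point): Point on the axis of the left (+y) nut, 20 mm above its underside: the height for the TCP (about 57 mm over the worktop). Hexagon 30 mm across flats, 26 mm high; this frame turns with it: x is normal to a flat, the other flats follow every 60 degrees. Free all round; the block beneath is at most 36 mm high.
- nut_right (a joint): Captive brass terminal nut on the right (-y) terminal block, at dock x -10, y -215 mm. Value in rad, growing clockwise seen from above (tightening), from 0 to a hard stop at 4.2 (tight on its washer). Friction 0.06 N m, stays where it is left, sinks 0.7 mm per rad.
- nut_right_grip (a point): Point on the axis of the right (-y) nut, 20 mm above its underside: the height for the TCP (about 57 mm over the worktop). Hexagon 30 mm across flats, 26 mm high; this frame turns with it: x is normal to a flat, the other flats follow every 60 degrees. Free all round; the block beneath is at most 36 mm high.
- mug: Cream mug, 93 mm high, bystander. Origin: centre of its underside.
- salt: Salt shaker with pale cap, 44 mm wide, 109 mm high, bystander. Origin: centre of its underside.
- tape: Roll of masking tape lying flat, 104 mm wide, 25 mm high, bystander. Origin: centre of its underside.
Mind the look-alikes: they are no part of the job. What is shaped like the pack_c but green, orange or turquoise is not meant.

How it is judged:
By the outcome, as a careful person would: the job done as asked, in the order asked, and still so for the second after the job is handed in, with the robot touching nothing.
Of pack_a, pack_b, pack_c only 2 to 3 are there at a start; the rules pass over those that are not, and their reading is None.
At some moment in a run one of pack_a, pack_b, pack_c may be knocked a few centimetres aside while the robot is not near it.
Once in a run the grip may slacken for a moment while it holds something.
It also fails if it takes over 210 s, if anything falls off the work surface, if the arm or the gripper's body presses on something with over 40 N, if the wrist force passes 120 N, or if a joint passes its speed limit or range.

## Working session

There is one attempt and no reset: what is moved stays moved. The work goes in short steps, Python scripts to look and compute and a tool call to move; the robot and the scene stay as the last step left them, time stands still between calls to the robot, and variables do not carry over. Pictures are saved under pics/ and viewed, at most 14 in all, crops included, and the job is handed in when it is done.

Besides the shell and the picture viewer there is one more tool, called after "Call:" as name(argument=value, ...), one argument or row to a line, values as JSON. drive_tool: Moves the arm, as the interface text tells. Its arguments: {"type":"object","properties":{"series":{"type":"array"}},"required":["series"]}

```bash
mkdir -p pics
python3 - <<'E'
from bench import robot, imaging
import cv2
o=robot.get_obs(); print(o)
for n in("top","side"):
    im=imaging.snapshot(n); cv2.imwrite(f"pics/{n}0.png",im[:,:,::-1])
    print(imaging.get_calibration(n))
E
```

```text
{'time': 0.0, 'joint_positions': array([ 1.06186336e+00,  8.79531227e-02,  1.37222468e+00, -2.77734880e-05,
        1.68360525e+00, -1.03076837e-01]), 'qvel': array([ 0.00163356,  0.00080357, -0.00098228,  0.00109731,  0.00190671,
        0.00081115]), 'joint_torque': array([ 2.24430412e-03, -3.40177703e+01, -3.02431405e+01,  7.19612301e-02,
        3.27266380e-02, -1.39986269e-04]), 'tool_pos': array([0.21689754, 0.50487843, 0.22312017]), 'ee_rot': array([-3.13941104e+00, -1.97922190e-04,  2.73573322e+00]), 'wrist_force': array([ 0.32302981,  0.59036008, -0.6359098 ]), 'wrist_torque': array([ 0.03635651, -0.01488677, -0.03207254]), 'finger_force': 0.0, 'width': 0.09395143007624505}
{'intrinsics': array([[447.10992403,   0.        , 260.58958431],
       [  0.        , 447.10992403, 187.81388373],
       [  0.        ,   0.        ,   1.        ]]), 'position': array([ 0.38542042, -0.03442034,  1.66389496]), 'rotation': array([ 0.08233862,  0.00176251, -1.58835995])}
{'intrinsics': array([[418.38769399,   0.        , 255.07106364],
       [  0.        , 418.38769399, 189.58831621],
       [  0.        ,   0.        ,   1.        ]]), 'position': array([ 0.27431595, -1.43766689,  1.30676001]), 'rotation': array([ 0.85931957,  0.00209279, -0.16411187])}
```

View pics/top0.png

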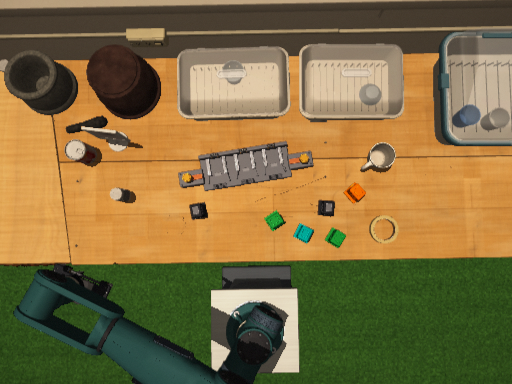

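View pics/side0.png

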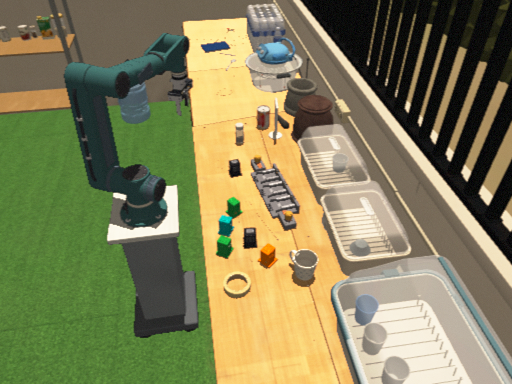

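```bash
cat > h.py <<'E'
import numpy as np, cv2
from bench import robot, imaging
from scipy.spatial.transform import Rotation as R
def cal(n):
    c=imaging.get_calibration(n); return c["intrinsics"],c["position"],R.from_euler("xyz",c["rotation"]).as_matrix()
def ray(n,uv,z):
    K,p,M=cal(n); uv=np.atleast_2d(uv).astype(float)
    d=np.c_[(uv[:,0]-K[0,2])/K[0,0],-(uv[:,1]-K[1,2])/K[1,1],-np.ones(len(uv))]@M.T
    return p+d*((z-p[2])/d[:,2])[:,None]
def proj(n,X):
    K,p,M=cal(n); c=(np.atleast_2d(X)-p)@M
    return np.c_[K[0,2]+K[0,0]*c[:,0]/-c[:,2],K[1,2]-K[1,1]*c[:,1]/-c[:,2]]
def tri(us,ut):
    A=[];b=[]
    for n,uv in(("side",us),("top",ut)):
        K,p,M=cal(n); d=M@np.array([(uv[0]-K[0,2])/K[0,0],-(uv[1]-K[1,2])/K[1,1],-1]); d/=np.linalg.norm(d)
        P=np.eye(3)-np.outer(d,d); A.append(P); b.append(P@p)
    return np.linalg.lstsq(np.vstack(A),np.hstack(b),rcond=None)[0]
def snap(n,f=None):
    im=imaging.snapshot(n)[:,:,::-1].copy()
    if f: cv2.imwrite("pics/"+f,im)
    return im
def crop(im,x0,y0,x1,y1,s,f):
    cv2.imwrite("pics/"+f,cv2.resize(im[y0:y1,x0:x1],None,fx=s,fy=s,interpolation=cv2.INTER_CUBIC))
def blobs(mask,amin=15):
    n,l,st,c=cv2.connectedComponentsWithStats(mask.astype(np.uint8))
    return [(st[i,4],c[i].round(2),l==i) for i in range(1,n) if st[i,4]>=amin]
E
python3 - <<'E'
from h import *
t=cv2.imread("pics/top0.png"); s=cv2.imread("pics/side0.png")
crop(t,165,130,365,255,4,"tc.png"); crop(s,220,145,310,260,5,"sc.png")
for n,im in(("top",t),("side",s)):
    h=cv2.cvtColor(im,cv2.COLOR_BGR2HSV)
    roi=np.zeros(h.shape[:2],bool)
    if n=="top": roi[135:255,165:365]=1
    else: roi[145:260,220:310]=1
    print(n,"black"); 
    for a,c,_ in blobs((h[...,2]<55)&roi): print(a,c,ray(n,c,.05)[0].round(3))
    print(n,"brass")
    for a,c,_ in blobs((h[...,1]>170)&(h[...,2]>150)&roi&(h[...,0]<28),6): print(a,c,ray(n,c,.06)[0].round(3))
E
```

```text
top black
24 [270.92 147.5 ] [ 0.666 -0.074  0.05 ]
15 [256.47 150.13] [ 0.657 -0.021  0.05 ]
15 [244.53 151.67] [0.652 0.022 0.05 ]
22 [214.27 157.  ] [0.634 0.133 0.05 ]
162 [325.51 208.17] [ 0.441 -0.267  0.05 ]
155 [199.77 211.1 ] [0.438 0.187 0.05 ]
20 [279.95 224.6 ] [ 0.385 -0.101  0.05 ]
top brass
3143 [266.28 144.58] [ 0.675 -0.057  0.06 ]
96 [299.46 158.84] [ 0.62  -0.176  0.06 ]
9865 [274.6 215. ] [ 0.419 -0.082  0.06 ]
15 [363.27 160.8 ] [ 0.609 -0.407  0.06 ]
18 [167.67 162.  ] [0.617 0.301 0.06 ]
114 [190.03 163.56] [0.61 0.22 0.06]
11 [168.64 170.91] [0.585 0.297 0.06 ]
54 [186.06 177.11] [0.561 0.234 0.06 ]
36 [197.39 176.31] [0.563 0.193 0.06 ]
11 [350.27 177.09] [ 0.551 -0.358  0.06 ]
7 [166.14 177.29] [0.562 0.306 0.06 ]
48 [169.65 184.19] [0.537 0.293 0.06 ]
153 [188.56 196.8 ] [0.49  0.226 0.06 ]
17 [216.35 208.65] [0.446 0.126 0.06 ]
6 [215.  212.5] [0.432 0.131 0.06 ]
9 [272.89 251.89] [ 0.288 -0.074  0.06 ]
side black
118 [234.22 169.4 ] [0.434 0.166 0.05 ]
153 [249.48 240.24] [ 0.437 -0.304  0.05 ]
side brass
18 [257.22 156.44] [0.56  0.239 0.06 ]
8 [259. 165.] [0.557 0.168 0.06 ]
36 [287.94 213.06] [ 0.622 -0.186  0.06 ]
114 [267.54 248.91] [ 0.498 -0.37   0.06 ]
9 [271.56 255.33] [ 0.507 -0.404  0.06 ]
6 [259.33 258.33] [ 0.458 -0.411  0.06 ]
10 [275.3 258.2] [ 0.519 -0.421  0.06 ]
```

View pics/tc.png

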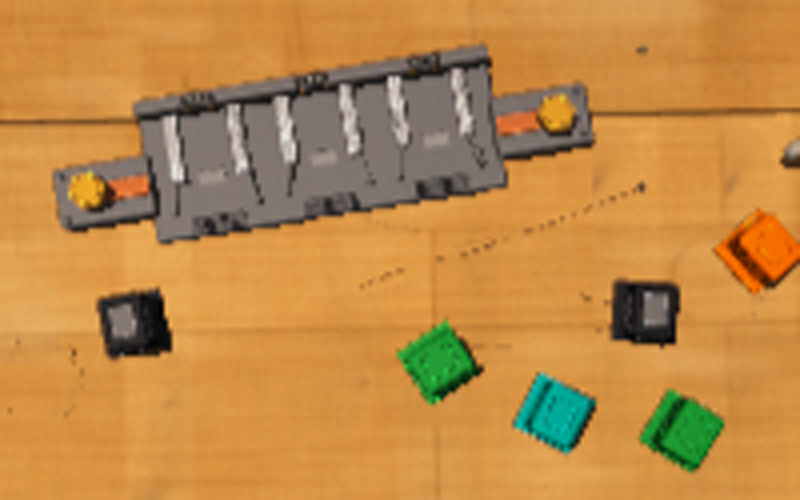

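View pics/sc.png

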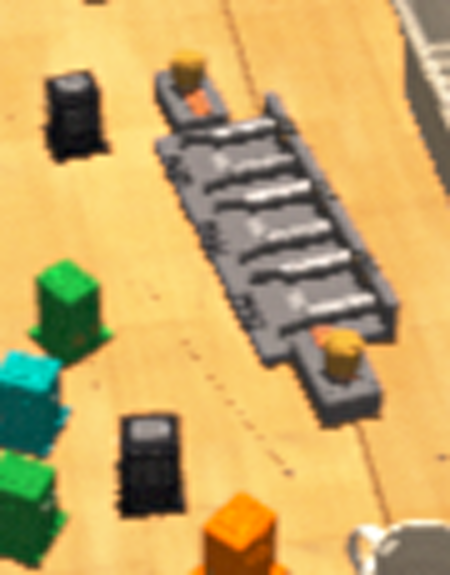

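Run:
```python
from h import *
t=cv2.imread("pics/top0.png"); s=cv2.imread("pics/side0.png")
nl,nr=ray("top",[[187,177.4],[304.2,158]],.063); print("nuts",nl.round(4),nr.round(4),np.linalg.norm(nl-nr))
d=nl-nr; y=d/np.linalg.norm(d); yaw=np.arctan2(-y[0],y[1]); print("yaw",yaw)
print("tri",tri((220+188/5,145+56/5),(186.8,176.5)).round(4),tri((220+343/5,145+343/5),(304.2,157)).round(4))
Q=np.array([[160,240],[505,185]])/4+[165,130]; q=ray("top",Q,.014); e=q[0]-q[1]; print("front corners",q.round(4),np.linalg.norm(e),np.arctan2(-e[0],e[1]))
Q=np.array([[135,103],[488,47]])/4+[165,130]; q=ray("top",Q,.044); e=q[0]-q[1]; print("back corners",q.round(4),np.linalg.norm(e),np.arctan2(-e[0],e[1]))
for n,im,z in(("top",t,[(188,200,212,222),(316,198,338,220)]),("side",s,[(226,155,244,180),(240,225,262,250)])):
    for x0,y0,x1,y1 in z:
        c=im[y0:y1,x0:x1]; g=cv2.resize(c,None,fx=4,fy=4,interpolation=cv2.INTER_CUBIC).astype(int)
        m=(g.min(2)>70)&(g.max(2)-g.min(2)<30)
        for a,c2,l in blobs(m,60):
            r=cv2.minAreaRect(np.argwhere(l)[:,::-1].astype(np.float32)); p=c2/4+[x0-.375,y0-.375]
            bx=cv2.boxPoints(r)/4+[x0-.375,y0-.375]
            w=ray(n,bx,.072); e=w[1]-w[0]; print(n,a,p,ray(n,p,.072)[0].round(4),np.linalg.norm(np.diff(w[:3],axis=0),axis=1).round(3),"ang",np.arctan2(e[1],e[0]).round(3))
        mk=(im[y0:y1,x0:x1].max(2)<130)
        for a,c2,l in blobs(mk,60):
            r=cv2.minAreaRect(np.argwhere(l)[:,::-1].astype(np.float32)); print("  outline",c2+[x0,y0],r)
```

```text
nuts [0.5599 0.2304 0.063 ] [ 0.6228 -0.1933  0.063 ] 0.4283129878625322
yaw 0.14747302766760884
tri [0.5617 0.2303 0.0681] [ 0.6246 -0.1931  0.0637]
front corners [[ 0.5171  0.172   0.014 ]
 [ 0.5626 -0.1484  0.014 ]] 0.32361183326630727 0.14107930051679077
back corners [[ 0.6408  0.1902  0.044 ]
 [ 0.6868 -0.1337  0.044 ]] 0.32714195733902046 0.14119517360514713
top 802 [195.2575 209.91  ] [0.442  0.1999 0.072 ] [0.024 0.031] ang -1.38
  outline [198.59 210.84] ((10.19230842590332, 10.961538314819336), (16.081523895263672, 16.473756790161133), 78.69007110595703)
top 798 [328.4075 206.82  ] [ 0.4447 -0.2741  0.072 ] [0.031 0.022] ang -0.073
  outline [325.67 207.56] ((10.0, 10.0), (16.0, 16.0), 90.0)
side 306 [234.14 161.34] [0.4392 0.2021 0.072 ] [0.035 0.026] ang 0.069
  outline [234.35 168.86] ((8.06399917602539, 13.352001190185547), (16.27857780456543, 11.627554893493652), 79.69515228271484)
side 581 [249.485 230.41 ] [ 0.4419 -0.2709  0.072 ] [0.034 0.026] ang -0.028
  outline [249.53 238.76] ((9.5, 13.0), (20.0, 13.0), 90.0)
```

Call:
drive_tool(
  series=[
    [0.065, [-0.06, -0.035, 0], [0, 0, -0.12]],
    [0.065, [-0.12, -0.07, 0], [0, 0, -0.24]],
    [0.065, [-0.18, -0.105, 0], [0, 0, -0.36]],
    [0.065, [-0.23, -0.135, 0], [0, 0, -0.48]],
    [0.065, [-0.28, -0.164, 0], [0, 0, -0.586]],
  ],
)

```text
time: 0.72
tool_pos: [0.4031, 0.252, 0.2239]
ee_rot: [3.142, -0.0, -2.958]
wrist_force: [0.6, 1.3, -0.2]
width: 0.0649
finger_force: 0.0
```

Call:
drive_tool(
  series=[
    [0.065, [-0.028, -0.057, 0], [0, 0, 0]],
    [0.065, [-0.028, -0.057, 0], [0, 0, 0]],
    [0.065, [-0.028, -0.057, 0.06], [0, 0, 0]],
    [0.065, [-0.028, -0.057, 0.1], [0, 0, 0]],
    [0.065, [-0.028, -0.057, 0.1], [0, 0, 0]],
  ],
)

```text
time: 1.35
tool_pos: [0.4369, 0.2027, 0.1204]
ee_rot: [-3.141, -0.009, -2.96]
wrist_force: [0.5, 0.1, 0.2]
width: 0.0648
finger_force: 0.0
```

Run:
```python
from h import *
s=snap("side","s1.png"); t=snap("top"); a=cv2.resize(s[120:270,190:310],(480,600),interpolation=cv2.INTER_CUBIC)
b=cv2.resize(t[150:300,165:240],(300,600),interpolation=cv2.INTER_CUBIC); cv2.imwrite("pics/c1.png",np.hstack([a,b]))
o=robot.get_obs();print(o["tool_pos"],o["ee_rot"])
```

```text
[0.4403021  0.20359473 0.12529152] [ 3.14116972e+00  8.30639899e-04 -2.96022584e+00]
```

View pics/c1.png

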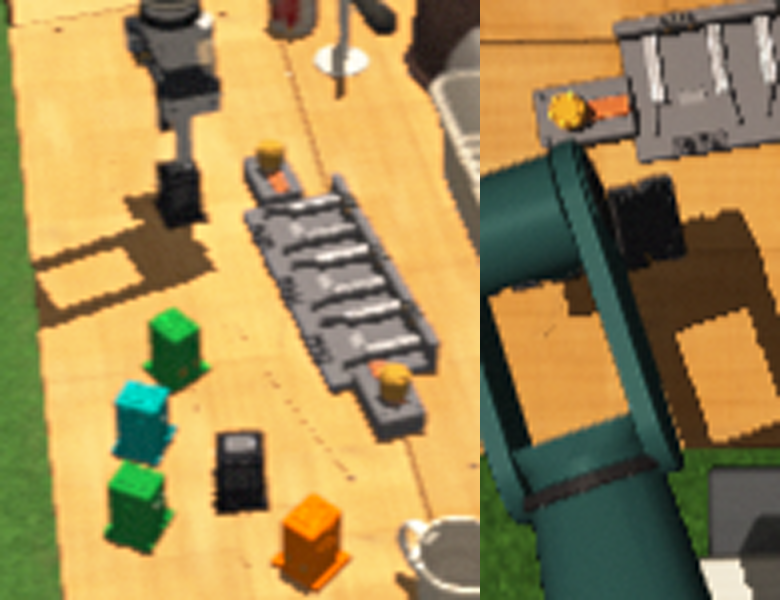

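Call:
drive_tool(
  series=[
    [0.065, [0, -0.002, 0.04], [0, 0, 0]],
    [0.065, [0, -0.002, 0.077], [0, 0, 0]],
    [0.065, [0, -0.002, 0.077], [0, 0, 0]],
    [0.03, [0, -0.002, 0.077], [0, 0, 0]],
    [0.03, [0, -0.002, 0.077], [0, 0, 0]],
  ],
)

```text
time: 2.08
tool_pos: [0.4426, 0.2015, 0.0501]
ee_rot: [3.141, 0.005, -2.961]
wrist_force: [-1.2, -0.3, 0.2]
width: 0.0485
finger_force: 0.0
```

Call:
drive_tool(
  series=[
    [0.03, [0, 0, 0], [0, 0, 0]],
    [0.03, [0, 0, 0], [0, 0, 0]],
    [0.03, [0, 0, 0], [0, 0, 0]],
  ],
)

```text
time: 2.45
tool_pos: [0.4419, 0.2014, 0.0492]
ee_rot: [3.141, 0.003, -2.961]
wrist_force: [-0.2, 1.1, 6.4]
width: 0.04
finger_force: 30.0
```

Call:
drive_tool(
  series=[
    [0.03, [0, 0, -0.05], [0, 0, 0]],
    [0.03, [-0.027, -0.033, -0.05], [0, 0, 0.012]],
    [0.03, [-0.054, -0.066, -0.05], [0, 0, 0.024]],
    [0.03, [-0.081, -0.1, -0.05], [0, 0, 0.036]],
    [0.03, [-0.081, -0.1, -0.025], [0, 0, 0.036]],
  ],
)

```text
time: 3.08
tool_pos: [0.5416, 0.1148, 0.0737]
ee_rot: [-3.141, 0.005, -3.001]
wrist_force: [-10.5, 3.0, 32.2]
width: 0.0398
finger_force: 30.1
```

Call:
drive_tool(
  series=[
    [0.03, [0, 0, 0], [0, 0, 0]],
    [0.03, [0, 0, 0], [0, 0, 0]],
  ],
)

```text
time: 3.32
tool_pos: [0.5375, 0.1167, 0.0714]
ee_rot: [-3.142, -0.002, -2.997]
wrist_force: [-0.1, 0.1, -2.8]
width: 0.0403
finger_force: 30.0
```

Run:
```python
from h import *
s=snap("side","s2.png"); t=snap("top","t2.png"); a=cv2.resize(s[150:225,230:305],(500,500),interpolation=cv2.INTER_CUBIC)
b=cv2.resize(t[140:215,165:210],(300,500),interpolation=cv2.INTER_CUBIC); cv2.imwrite("pics/c2.png",np.hstack([a,b]))
o=robot.get_obs();print(o["tool_pos"],o["ee_rot"],o["width"])
```

```text
[0.5375837  0.11691302 0.07168292] [-3.14157527e+00 -1.46834881e-03 -2.99715591e+00] 0.03980296296125311
```

View pics/c2.png

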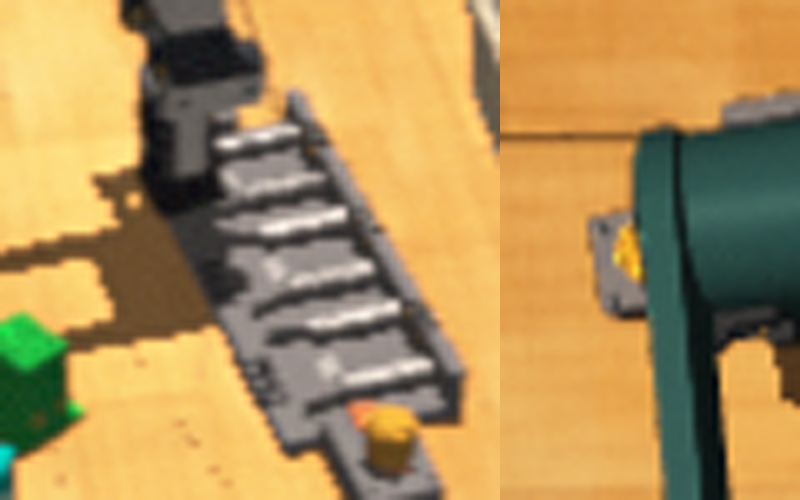

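Call:
drive_tool(
  series=[
    [0.03, [0, 0, 0.005], [0, 0, 0]],
    [0.03, [0, 0, 0.0085], [0, 0, 0]],
    [0.03, [0, 0, 0.0085], [0, 0, 0]],
    [0.03, [0, 0, 0.0085], [0, 0, 0]],
  ],
)

```text
time: 3.92
tool_pos: [0.5378, 0.1178, 0.0633]
ee_rot: [3.14, -0.001, -2.997]
wrist_force: [-0.9, 4.7, -2.0]
width: 0.0396
finger_force: 29.9
```

Call:
drive_tool(
  series=[
    [0.03, [-0.006, 0, 0], [0, 0, 0]],
    [0.03, [-0.012, 0, 0], [0, 0, 0]],
    [0.03, [-0.018, 0, 0], [0, 0, 0]],
    [0.03, [-0.022, 0, 0], [0, 0, 0]],
    [0.03, [-0.022, 0, 0], [0, 0, 0]],
  ],
)

```text
time: 4.55
tool_pos: [0.5553, 0.1219, 0.0616]
ee_rot: [3.137, -0.012, -2.997]
wrist_force: [-8.7, 6.8, -0.3]
width: 0.0398
finger_force: 30.0
```

Call:
drive_tool(
  series=[
    [0.03, [0, 0.002, 0], [0, 0, 0]],
    [0.03, [-0.005, 0.002, 0], [0, 0, 0]],
    [0.03, [-0.01, 0.002, 0], [0, 0, 0]],
    [0.03, [-0.015, 0.002, 0], [0, 0, 0]],
    [0.03, [-0.02, 0.002, 0], [0, 0, 0]],
  ],
)

```text
time: 5.18
tool_pos: [0.5754, 0.1251, 0.0617]
ee_rot: [3.14, -0.011, -2.997]
wrist_force: [-7.1, 3.3, -1.1]
width: 0.04
finger_force: 30.0
```

Call:
drive_tool(
  series=[
    [0.03, [-0.005, 0.001, 0], [0, 0, 0]],
    [0.03, [-0.01, 0.001, 0], [0, 0, 0]],
    [0.03, [-0.015, 0.001, 0], [0, 0, 0]],
    [0.03, [-0.02, 0.001, 0], [0, 0, 0]],
    [0.03, [-0.025, 0.001, 0], [0, 0, 0]],
  ],
)

```text
time: 5.8
tool_pos: [0.6004, 0.1289, 0.0617]
ee_rot: [-3.141, -0.011, -2.997]
wrist_force: [-6.4, 1.2, -1.3]
width: 0.0397
finger_force: 30.0
```

Call:
drive_tool(
  series=[
    [0.03, [-0.004, 0, 0], [0, 0, 0]],
    [0.03, [-0.008, 0, 0], [0, 0, 0]],
    [0.03, [-0.012, 0, 0], [0, 0, 0]],
    [0.03, [-0.014, 0, 0], [0, 0, 0]],
    [0.03, [-0.014, 0, 0], [0, 0, 0]],
  ],
)

```text
time: 6.42
tool_pos: [0.6118, 0.1305, 0.0618]
ee_rot: [-3.141, -0.017, -2.997]
wrist_force: [-13.5, -1.0, 2.7]
width: 0.0401
finger_force: 30.0
```

Call:
drive_tool(
  series=[
    [0.03, [-0.003, 0, 0], [0, 0, 0]],
    [0.03, [-0.006, 0, 0], [0, 0, 0]],
    [0.03, [-0.008, 0, 0], [0, 0, 0]],
    [0.03, [-0.008, 0, 0], [0, 0, 0]],
  ],
)

```text
time: 6.92
tool_pos: [0.6185, 0.1316, 0.0614]
ee_rot: [-3.141, -0.02, -2.997]
wrist_force: [-15.1, -0.6, 3.8]
width: 0.0398
finger_force: 30.0
```

Run:
```python
from h import *
s=snap("side","s3.png"); t=snap("top","t3.png"); a=cv2.resize(s[140:215,240:315],(600,600),interpolation=cv2.INTER_CUBIC)
cv2.imwrite("pics/c3.png",a)
o=robot.get_obs();print(o["tool_pos"],o["ee_rot"],o["width"],o["wrist_force"],o["wrist_torque"])
```

```text
[0.6185407  0.13153048 0.06136547] [-3.14109421 -0.01945887 -2.99709597] 0.03995426270167736 [-14.7329562   -0.70313597   2.85007101] [-0.03627913  3.18949955  0.05786469]
```

View pics/c3.png

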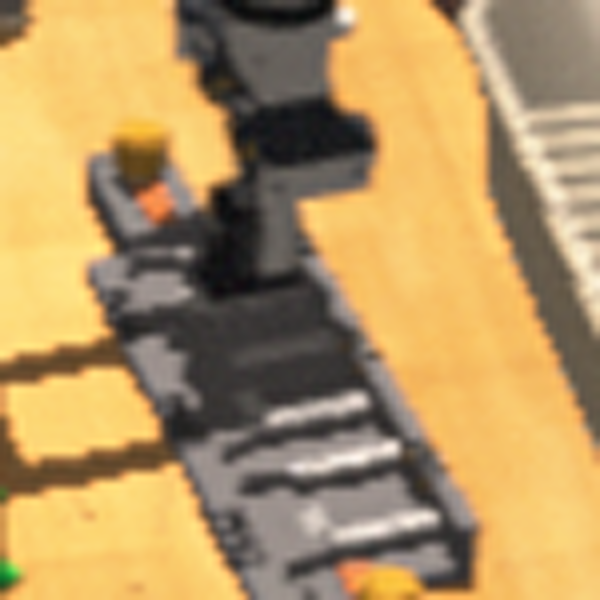

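Call:
drive_tool(
  series=[
    [0.06, [0, 0, 0], [0, 0, 0]],
    [0.06, [0, 0, 0], [0, 0, 0]],
    [0.06, [0, 0, -0.05], [0, 0, 0]],
    [0.06, [0, 0, -0.11], [0, 0, 0]],
    [0.06, [0.06, -0.03, -0.15], [0, 0, 0]],
  ],
)

```text
time: 7.65
tool_pos: [0.5852, 0.1023, 0.2099]
ee_rot: [-3.14, 0.008, -2.996]
wrist_force: [-0.5, -0.7, 0.8]
width: 0.06
finger_force: 0.0
```

Call:
drive_tool(
  series=[
    [0.065, [0.045, -0.04, 0], [0, 0, 0]],
    [0.065, [0.09, -0.08, 0], [0, 0, 0]],
    [0.065, [0.13, -0.13, 0], [0, 0, 0]],
    [0.065, [0.16, -0.18, 0], [0, 0, -0.0]],
    [0.065, [0.165, -0.23, 0], [0, 0, 0]],
  ],
)

```text
time: 8.28
tool_pos: [0.4508, -0.1517, 0.2075]
ee_rot: [-3.139, 0.003, -2.999]
wrist_force: [1.6, -0.6, 0.2]
width: 0.0653
finger_force: 0.0
```

Run:
```python
from h import *
s=snap("side","s4.png"); t=snap("top","t4.png")
a=cv2.resize(s[145:220,240:315],(400,400),interpolation=cv2.INTER_CUBIC); b=cv2.resize(t[130:205,185:260],(400,400),interpolation=cv2.INTER_CUBIC)
cv2.imwrite("pics/c4.png",np.hstack([a,b]))
o=robot.get_obs();print(o["time"],o["tool_pos"],o["ee_rot"],o["width"],o["joint_positions"])
```

```text
8.375 [ 0.45150312 -0.15421776  0.20665504] [-3.13759535e+00  1.43107827e-03 -3.00429073e+00] 0.06509815447769161 [-0.4462667  -0.07436046  1.567993   -0.00255417  1.6445631  -2.15455466]
```

View pics/c4.png

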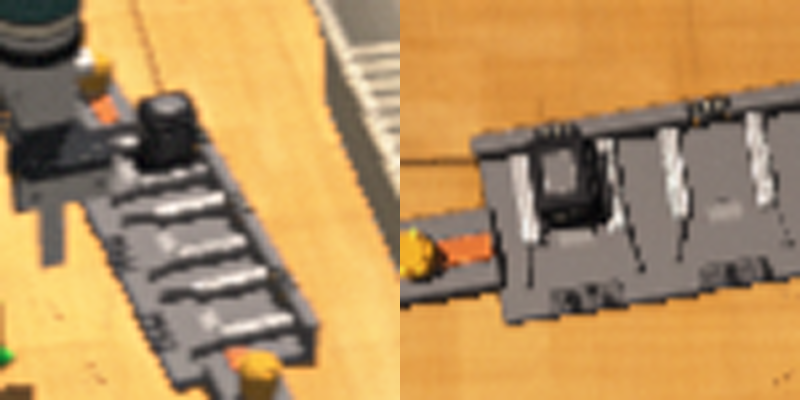

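```bash
cat >> h.py <<'E'
def label(n,im,box,z):
    x0,y0,x1,y1=box
    g=cv2.resize(im[y0:y1,x0:x1],None,fx=4,fy=4,interpolation=cv2.INTER_CUBIC).astype(int)
    for a,c,l in blobs((g.min(2)>70)&(g.max(2)-g.min(2)<30),100):
        p=c/4+[x0-.375,y0-.375]; r=cv2.minAreaRect(np.argwhere(l)[:,::-1].astype(np.float32)); w=ray(n,cv2.boxPoints(r)/4+[x0-.375,y0-.375],z); e=w[1]-w[0]
        print(n,a,p.round(1),ray(n,p,z)[0].round(4),"ang",np.arctan2(e[1],e[0]).round(3))
E
python3 - <<'E'
from h import *
t=cv2.imread("pics/t4.png");s=cv2.imread("pics/s4.png")
label("top",t,(211,157,222,168),.086); label("side",s,(264,161,280,175),.086)
label("top",t,(316,198,338,220),.072); label("side",s,(240,225,262,250),.072)
# latch light patches
g=cv2.resize(t[130:205,185:305],None,fx=4,fy=4,interpolation=cv2.INTER_CUBIC).astype(int)
D=np.array([.602,.020]);c,q=np.cos(.143),np.sin(.143)
for a,p,l in blobs((g.min(2)>135)&(g.max(2)-g.min(2)<40),40):
    ys,xs=np.nonzero(l); w=ray("top",np.c_[xs,ys]/4+[184.6,129.6],.0155)[:,:2]-D; d=w@np.array([[c,-q],[q,c]])
    print(a,"dock x",d[:,0].min().round(4),d[:,0].max().round(4),"y",d[:,1].min().round(3),d[:,1].max().round(3))
E
```

```text
top 816 [214.4 161.9] [0.6109 0.1286 0.086 ] ang -1.589
side 327 [271.2 164.2] [0.6099 0.1311 0.086 ] ang 0.081
side 101 [278.4 172.8] [0.6304 0.0604 0.086 ] ang -0.167
705 dock x -0.0088 0.0533 y -0.14 -0.125
827 dock x -0.0085 0.0565 y -0.08 -0.065
825 dock x -0.0098 0.0554 y -0.035 -0.019
894 dock x -0.0086 0.0538 y 0.025 0.041
71 dock x 0.0458 0.0534 y 0.073 0.083
854 dock x -0.0096 0.0518 y 0.133 0.146
52 dock x 0.0241 0.0364 y 0.074 0.078
210 dock x -0.0138 -0.0043 y -0.114 -0.093
196 dock x -0.0126 0.0119 y 0.073 0.086
206 dock x -0.0143 -0.005 y -0.009 0.013
173 dock x -0.0152 -0.0071 y 0.097 0.119
```

Run:
```python
from h import *
t=cv2.imread("pics/t4.png");s=cv2.imread("pics/s4.png")
a=cv2.resize(t[180:280,240:370],(520,400),interpolation=cv2.INTER_CUBIC);b=cv2.resize(s[190:290,210:280],(280,400),interpolation=cv2.INTER_CUBIC)
cv2.imwrite("pics/c5.png",np.hstack([a,b]))
```

```text
(no output)
```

View pics/c5.png

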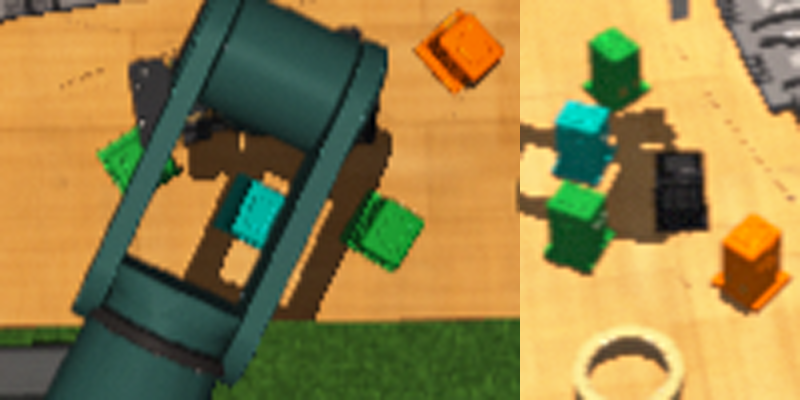

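Call:
drive_tool(
  series=[
    [0.065, [0.013, -0.058, 0], [0, 0, 0.1]],
    [0.065, [0.0246, -0.1157, 0], [0, 0, 0.188]],
    [0.065, [0.0246, -0.1157, 0.04], [0, 0, 0.188]],
    [0.065, [0.0246, -0.1157, 0.085], [0, 0, 0.188]],
    [0.065, [0.0246, -0.1157, 0.085], [0, 0, 0.188]],
  ],
)

```text
time: 9.0
tool_pos: [0.442, -0.2657, 0.1172]
ee_rot: [3.137, -0.007, 3.098]
wrist_force: [-0.3, 0.8, 0.5]
width: 0.065
finger_force: 0.0
```

Run:
```python
from h import *
s=snap("side","s6.png"); t=snap("top","t6.png")
label("side",s,(240,225,262,236),.072);label("top",t,(316,198,338,220),.072)
a=cv2.resize(s[175:275,205:305],(600,600),interpolation=cv2.INTER_CUBIC);cv2.imwrite("pics/c6.png",a)
o=robot.get_obs();print(o["tool_pos"],o["ee_rot"],o["width"])
for dy in(-.02,.02):print(proj("side",[.443-.025,-.2725+dy,.072]))
```

```text
side 510 [249.7 228.4] [ 0.4444 -0.26    0.072 ] ang -0.027
[ 0.44471462 -0.2674802   0.12215845] [-3.14053353e+00  1.41045532e-03  3.09843913e+00] 0.06493121059154074
[[244.42183002 234.98301173]]
[[243.00881662 227.88600909]]
```

View pics/c6.png

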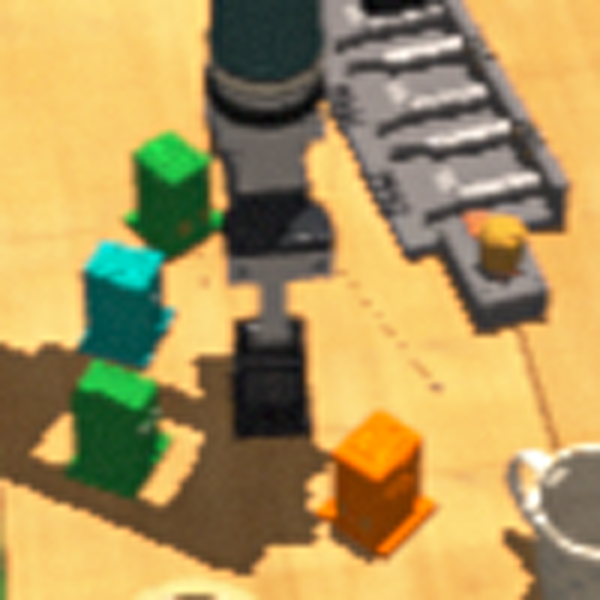

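Call:
drive_tool(
  series=[
    [0.065, [0.001, -0.005, 0], [0, 0, 0]],
    [0.065, [0.001, -0.005, 0.04], [0, 0, 0]],
    [0.065, [0.001, -0.005, 0.073], [0, 0, 0]],
    [0.065, [0.001, -0.005, 0.073], [0, 0, 0]],
    [0.03, [0.001, -0.005, 0.073], [0, 0, 0]],
  ],
)

```text
time: 9.72
tool_pos: [0.4441, -0.2734, 0.0503]
ee_rot: [-3.139, 0.003, 3.098]
wrist_force: [-0.4, -0.1, -0.7]
width: 0.0581
finger_force: 0.0
```

Call:
drive_tool(
  series=[
    [0.03, [0, 0, 0], [0, 0, 0]],
    [0.03, [0, 0, 0], [0, 0, 0]],
    [0.03, [0, 0, 0], [0, 0, 0]],
    [0.03, [0, 0, 0], [0, 0, 0]],
  ],
)

```text
time: 10.22
tool_pos: [0.4437, -0.2727, 0.0496]
ee_rot: [-3.14, 0.003, 3.098]
wrist_force: [-0.2, 0.3, 5.8]
width: 0.0403
finger_force: 29.6
```

Call:
drive_tool(
  series=[
    [0.03, [0, 0, -0.05], [0, 0, 0]],
    [0.03, [-0.03, 0.048, -0.055], [0, 0, -0.05]],
    [0.03, [-0.058, 0.095, -0.055], [0, 0, -0.1]],
    [0.03, [-0.087, 0.142, -0.055], [0, 0, -0.15]],
    [0.03, [-0.115, 0.189, -0.05], [0, 0, -0.188]],
  ],
)

```text
time: 10.85
tool_pos: [0.5664, -0.0871, 0.0973]
ee_rot: [-3.141, -0.0, -2.996]
wrist_force: [1.4, -1.1, -3.2]
width: 0.0404
finger_force: 29.6
```

Call:
drive_tool(
  series=[
    [0.03, [0, 0, 0.02], [0, 0, 0]],
    [0.03, [0, 0, 0.025], [0, 0, 0]],
    [0.03, [0, 0, 0.025], [0, 0, 0]],
    [0.03, [0, 0, 0.025], [0, 0, 0]],
  ],
)

```text
time: 11.35
tool_pos: [0.566, -0.0894, 0.0735]
ee_rot: [-3.141, 0.001, -2.999]
wrist_force: [-0.0, 0.2, -2.7]
width: 0.0401
finger_force: 29.6
```

Call:
drive_tool(
  series=[
    [0.03, [0, 0, 0.005], [0, 0, 0]],
    [0.03, [0, 0, 0.01], [0, 0, 0]],
    [0.03, [0, 0, 0.01], [0, 0, 0]],
    [0.03, [-0.005, 0, 0.01], [0, 0, 0]],
    [0.03, [-0.01, 0, 0.01], [0, 0, 0]],
  ],
)

```text
time: 11.98
tool_pos: [0.5754, -0.0873, 0.0635]
ee_rot: [-3.141, -0.002, -2.997]
wrist_force: [-7.7, -0.3, 7.5]
width: 0.04
finger_force: 29.7
```

Call:
drive_tool(
  series=[
    [0.03, [-0.005, 0, 0], [0, 0, 0]],
    [0.03, [-0.009, 0, 0], [0, 0, 0]],
    [0.03, [-0.013, 0, 0], [0, 0, 0]],
    [0.03, [-0.013, 0, 0], [0, 0, 0]],
  ],
)

```text
time: 12.48
tool_pos: [0.5887, -0.0845, 0.0635]
ee_rot: [3.14, -0.0, -2.997]
wrist_force: [-5.4, 1.1, 5.8]
width: 0.0403
finger_force: 29.7
```

Lateral force is small; continue sliding.

Call:
drive_tool(
  series=[
    [0.03, [-0.005, 0, 0], [0, 0, 0]],
    [0.03, [-0.01, 0, 0], [0, 0, 0]],
    [0.03, [-0.015, 0, 0], [0, 0, 0]],
    [0.03, [-0.02, 0, 0], [0, 0, 0]],
    [0.03, [-0.025, 0, 0], [0, 0, 0]],
  ],
)

```text
time: 13.1
tool_pos: [0.6129, -0.0809, 0.0636]
ee_rot: [3.14, -0.002, -2.997]
wrist_force: [-5.7, 0.8, 7.0]
width: 0.0397
finger_force: 29.7
```

Call:
drive_tool(
  series=[
    [0.03, [-0.005, 0, 0], [0, 0, 0]],
    [0.03, [-0.01, 0, 0], [0, 0, 0]],
    [0.03, [-0.015, 0, 0], [0, 0, 0]],
    [0.03, [-0.02, 0, 0], [0, 0, 0]],
    [0.03, [-0.023, 0, 0], [0, 0, 0]],
  ],
)

```text
time: 13.72
tool_pos: [0.6356, -0.0776, 0.0637]
ee_rot: [3.14, -0.002, -2.997]
wrist_force: [-5.3, 1.4, 6.2]
width: 0.04
finger_force: 29.7
```

Call:
drive_tool(
  series=[
    [0.03, [-0.004, 0, 0], [0, 0, 0]],
    [0.03, [-0.008, 0, 0], [0, 0, 0]],
    [0.03, [-0.012, 0, 0], [0, 0, 0]],
    [0.03, [-0.015, 0, 0], [0, 0, 0]],
    [0.03, [-0.015, 0, 0], [0, 0, 0]],
  ],
)

```text
time: 14.35
tool_pos: [0.6457, -0.0768, 0.0643]
ee_rot: [3.141, -0.014, -2.997]
wrist_force: [-18.4, -1.6, 15.0]
width: 0.0395
finger_force: 30.0
```

Call:
drive_tool(
  series=[
    [0.03, [-0.003, 0, 0], [0, 0, 0]],
    [0.03, [-0.006, 0, 0], [0, 0, 0]],
    [0.03, [-0.006, 0, 0], [0, 0, 0]],
  ],
)

```text
time: 14.72
tool_pos: [0.6482, -0.0764, 0.064]
ee_rot: [3.14, -0.021, -2.998]
wrist_force: [-28.0, -1.5, 18.5]
width: 0.0399
finger_force: 30.0
```

Call:
drive_tool(
  series=[
    [0.06, [0, 0, 0], [0, 0, 0]],
    [0.06, [0, 0, 0], [0, 0, 0]],
    [0.06, [0, 0, -0.05], [0, 0, 0]],
    [0.06, [0, 0, -0.11], [0, 0, 0]],
    [0.06, [0.05, 0.03, -0.15], [0, 0, 0]],
  ],
)

```text
time: 15.35
tool_pos: [0.6124, -0.0562, 0.2104]
ee_rot: [-3.14, 0.005, -2.998]
wrist_force: [0.3, 0.9, 0.1]
width: 0.0596
finger_force: 0.0
```

Call:
drive_tool(
  series=[
    [0.06, [0.06, 0, 0], [0, 0, 0]],
    [0.06, [0.12, 0, 0], [0, 0, 0]],
    [0.06, [0.18, 0, 0], [0, 0, 0]],
    [0.06, [0.24, 0, 0], [0, 0, 0]],
    [0.06, [0.3, 0, 0], [0, 0, 0]],
  ],
)

```text
time: 15.98
tool_pos: [0.3115, -0.0986, 0.2083]
ee_rot: [-3.14, 0.002, -2.996]
wrist_force: [-0.0, -0.7, 1.1]
width: 0.0602
finger_force: 0.0
```

```bash
cat > chk.py <<'E'
from h import *
import sys
k=sys.argv[1]
s=snap("side",f"s{k}.png"); t=snap("top",f"t{k}.png")
D=np.array([.602,.0215]);c,q=np.cos(.143),np.sin(.143);Rm=np.array([[c,-q],[q,c]])
for nm,y in(("L",.105),("R",-.105)):
    b=Rm@[.024,y]+D; print(nm,"bay",b.round(4))
    for n,im in(("top",t),("side",s)):
        u=proj(n,[*b,.086])[0].astype(int); label(n,im,(u[0]-5,u[1]-6,u[0]+7,u[1]+6),.086)
g=cv2.resize(t[130:205,185:305],None,fx=4,fy=4,interpolation=cv2.INTER_CUBIC).astype(int)
for a,p,l in blobs((g.min(2)>135)&(g.max(2)-g.min(2)<40),40):
    ys,xs=np.nonzero(l); d=(ray("top",np.c_[xs,ys]/4+[184.6,129.6],.0155)[:,:2]-D)@Rm
    if d[:,0].max()<.0: print(a,"latch dock x",d[:,0].min().round(4),d[:,0].max().round(4),"y",d[:,1].min().round(3),d[:,1].max().round(3))
a=cv2.resize(s[145:220,240:315],(400,400),interpolation=cv2.INTER_CUBIC); b=cv2.resize(t[120:220,180:310],(520,400),interpolation=cv2.INTER_CUBIC)
cv2.imwrite(f"pics/c{k}.png",cv2.resize(np.hstack([a,b]),(800,348)))
o=robot.get_obs();print(o["time"],o["tool_pos"],o["ee_rot"],o["joint_positions"])
E
python3 chk.py 7
```

```text
L bay [0.6108 0.1288]
top 812 [214.4 162. ] [0.6107 0.1287 0.086 ] ang -1.589
side 328 [271.1 164.2] [0.6098 0.1311 0.086 ] ang 0.081
R bay [ 0.6407 -0.079 ]
top 773 [272.8 152.3] [ 0.6419 -0.0797  0.086 ] ang -1.422
side 825 [285.8 189.7] [ 0.6382 -0.0637  0.086 ] ang 0.539
108 latch dock x -0.0139 -0.0075 y -0.114 -0.095
174 latch dock x -0.014 -0.0061 y -0.01 0.011
147 latch dock x -0.0147 -0.0076 y 0.096 0.117
16.075 [ 0.30962998 -0.09859759  0.20852626] [-3.13950199e+00  2.12729118e-03 -3.00036147e+00] [-4.82888050e-01 -4.38075797e-01  1.84701612e+00 -4.59160716e-04
  1.72970432e+00 -2.19498666e+00]
```

View pics/c7.png

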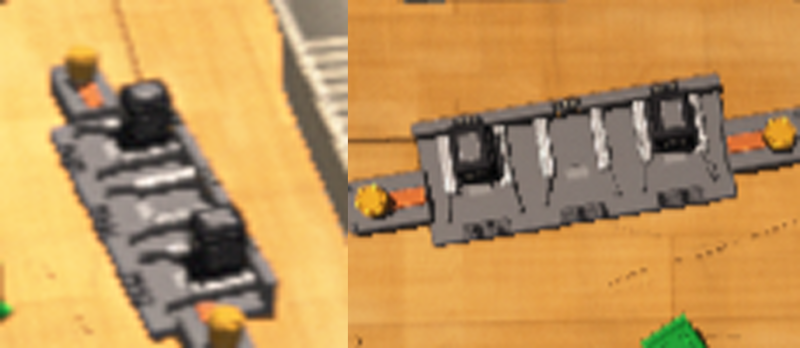

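Call:
drive_tool(
  series=[
    [0.0, [-0.05, 0.033, 0], [0, 0, 0]],
    [0.0, [-0.1, 0.066, 0], [0, 0, 0]],
    [0.0, [-0.15, 0.1, 0], [0, 0, 0]],
    [0.0, [-0.2, 0.133, 0], [0, 0, 0]],
    [0.0, [-0.25, 0.166, 0], [0, 0, 0]],
  ],
)

```text
time: 16.7
tool_pos: [0.5388, 0.1044, 0.2076]
ee_rot: [3.141, 0.002, -2.996]
wrist_force: [1.2, -0.1, 0.9]
width: 0.0133
finger_force: 0.0
```

Call:
drive_tool(
  series=[
    [0.0, [-0.025, 0.0166, 0], [0, 0, 0]],
    [0.0, [-0.025, 0.0166, 0.04], [0, 0, 0]],
    [0.0, [-0.025, 0.0166, 0.09], [0, 0, 0]],
    [0.0, [-0.025, 0.0166, 0.13], [0, 0, 0]],
    [0.0, [-0.025, 0.0166, 0.146], [0, 0, 0]],
  ],
)

```text
time: 17.32
tool_pos: [0.5574, 0.1225, 0.0583]
ee_rot: [3.141, -0.005, -2.997]
wrist_force: [-0.2, 0.6, 0.4]
width: 0.0007
finger_force: 0.0
```

Call:
drive_tool(
  series=[
    [0.0, [0, 0, 0], [0, 0, 0]],
    [0.0, [-0.005, 0, 0], [0, 0, 0]],
    [0.0, [-0.01, 0, 0], [0, 0, 0]],
    [0.0, [-0.015, 0, 0], [0, 0, 0]],
    [0.0, [-0.015, 0, 0], [0, 0, 0]],
  ],
)

```text
time: 17.95
tool_pos: [0.5739, 0.1239, 0.0628]
ee_rot: [3.142, 0.001, -2.998]
wrist_force: [0.4, 0.1, -0.1]
width: 0.0002
finger_force: 0.0
```

Call:
drive_tool(
  series=[
    [0.0, [-0.003, 0, 0], [0, 0, 0]],
    [0.0, [-0.006, 0, 0], [0, 0, 0]],
    [0.0, [-0.009, 0, 0], [0, 0, 0]],
    [0.0, [-0.009, 0, 0], [0, 0, 0]],
  ],
)

```text
time: 18.45
tool_pos: [0.5765, 0.1244, 0.0623]
ee_rot: [-3.141, -0.014, -2.997]
wrist_force: [-15.5, -3.0, 11.5]
width: 0.0004
finger_force: 7.9
```

Call:
drive_tool(
  series=[
    [0.0, [-0.003, 0, 0], [0, 0, 0]],
    [0.0, [-0.006, 0, 0], [0, 0, 0]],
    [0.0, [-0.006, 0, 0], [0, 0, 0]],
  ],
)

```text
time: 18.82
tool_pos: [0.5773, 0.1245, 0.0631]
ee_rot: [-3.141, -0.026, -2.997]
wrist_force: [-29.5, -4.7, 22.8]
width: 0.0003
finger_force: 15.5
```

Call:
drive_tool(
  series=[
    [0.0, [0.03, 0, 0], [0, 0, 0]],
    [0.0, [0.03, 0, -0.055], [0, 0, 0]],
    [0.06, [0.02, 0.02, -0.1], [0, 0, -0.18]],
    [0.06, [0.005, 0.07, -0.1], [0, 0, -0.36]],
    [0.06, [0.005, 0.108, -0.1], [0, 0, -0.54]],
  ],
)

```text
time: 19.45
tool_pos: [0.5686, 0.2337, 0.1632]
ee_rot: [-3.141, 0.003, -2.452]
wrist_force: [0.5, 0.1, -0.5]
width: 0.027
finger_force: 0.0
```

Call:
drive_tool(
  series=[
    [0.06, [0, 0, 0], [0, 0, -0.18]],
    [0.06, [0, 0, 0], [0, 0, -0.36]],
    [0.06, [0, 0, 0], [0, 0, -0.54]],
    [0.06, [0, 0, 0], [0, 0, -0.54]],
  ],
)

```text
time: 19.95
tool_pos: [0.5676, 0.2322, 0.162]
ee_rot: [-3.142, 0.0, -1.92]
wrist_force: [0.1, 0.1, -0.2]
width: 0.0599
finger_force: 0.0
```

Run:
```python
from h import *
s=snap("side","s8.png")
o=robot.get_obs();print(o["time"],o["tool_pos"],o["ee_rot"],o["joint_positions"])
p=o["tool_pos"]; a=o["ee_rot"]; M=R.from_euler("xyz",a).as_matrix(); print((M.T@(np.array([.561,.231,.058])-p)).round(4))
cv2.imwrite("pics/c8.png",cv2.resize(s[110:190,225:305],(560,560),interpolation=cv2.INTER_CUBIC))
```

```text
20.0 [0.56759703 0.23220357 0.16206557] [ 3.14159099e+00  1.22920066e-04 -1.92046427e+00] [ 2.95846500e-01  2.46439606e-01  1.31123613e+00  9.91954591e-05
  1.58384429e+00 -2.49607691e+00]
[0.0034 0.0058 0.1041]
```

View pics/c8.png

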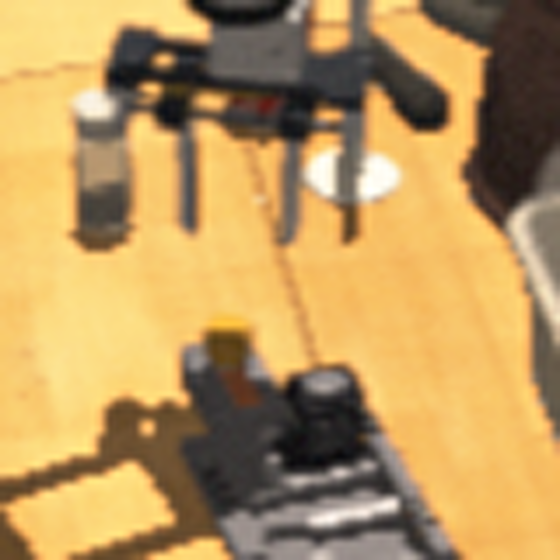

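Call:
drive_tool(
  series=[
    [0.06, [0.0034, 0.0058, 0.02], [0, 0, 0]],
    [0.06, [0.0034, 0.0058, 0.06], [0, 0, 0]],
    [0.06, [0.0034, 0.0058, 0.095], [0, 0, 0]],
    [0.06, [0.0034, 0.0058, 0.104], [0, 0, 0]],
    [0.06, [0.0034, 0.0058, 0.104], [0, 0, 0]],
  ],
)

```text
time: 20.62
tool_pos: [0.561, 0.2309, 0.0582]
ee_rot: [3.141, -0.0, -1.919]
wrist_force: [-0.7, 0.2, -0.0]
width: 0.0601
finger_force: 0.0
```

Call:
drive_tool(
  series=[
    [0.02, [0, 0, 0], [0, 0, 0]],
    [0.02, [0, 0, 0], [0, 0, 0]],
    [0.02, [0, 0, 0], [0, 0, 0]],
    [0.02, [0, 0, 0], [0, 0, 0]],
    [0.02, [0, 0, 0], [0, 0, 0]],
  ],
)

```text
time: 21.25
tool_pos: [0.5589, 0.2324, 0.0595]
ee_rot: [3.137, 0.001, -1.917]
wrist_force: [-6.5, 3.2, 7.0]
width: 0.0332
finger_force: 30.0
```

Call:
drive_tool(
  series=[
    [0.02, [0, 0.0025, 0], [0, 0, 0.18]],
    [0.02, [0, 0.0025, 0], [0, 0, 0.36]],
    [0.02, [0, 0.0025, 0], [0, 0, 0.54]],
    [0.02, [0, 0.0025, 0], [0, 0, 0.54]],
  ],
)

```text
time: 21.75
tool_pos: [0.5575, 0.2334, 0.0593]
ee_rot: [3.138, 0.001, -2.457]
wrist_force: [-4.7, 2.9, 4.1]
width: 0.0329
finger_force: 30.0
```

Run:
```python
from h import *
s=snap("side","s9.png");t=snap("top")
a=cv2.resize(s[120:185,225:290],(500,500),interpolation=cv2.INTER_CUBIC);b=cv2.resize(t[145:205,165:201],(300,500),interpolation=cv2.INTER_CUBIC)
cv2.imwrite("pics/c9.png",np.hstack([a,b]));o=robot.get_obs();print(o["tool_pos"],o["wrist_force"],o["wrist_torque"],o["width"])
```

```text
[0.55749689 0.23337424 0.05926609] [-3.31305091  2.98113052  4.06251373] [ 0.69213747  0.93823418 -0.13611137] 0.03337229842804609
```

View pics/c9.png

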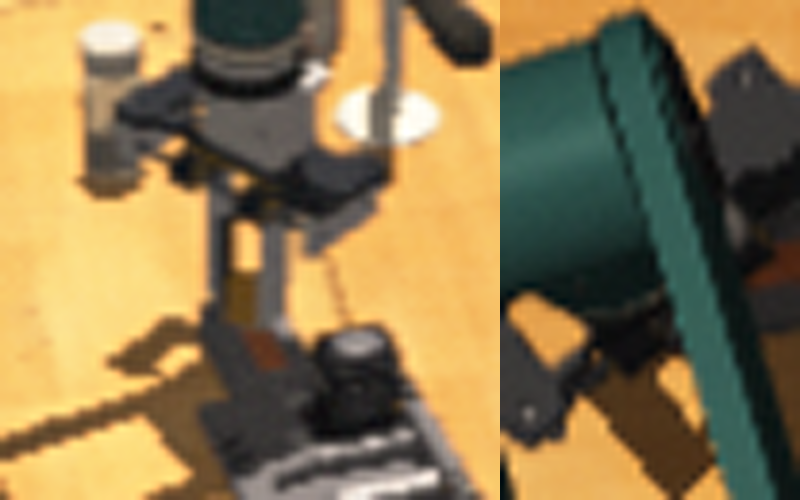

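Call:
drive_tool(
  series=[
    [0.02, [0, 0, 0], [0, 0, 0.18]],
    [0.02, [0, 0, 0], [0, 0, 0.36]],
    [0.02, [0, 0, 0], [0, 0, 0.54]],
    [0.02, [0, 0, 0], [0, 0, 0.72]],
    [0.02, [0, 0, 0], [0, 0, 0.9]],
  ],
)

```text
time: 22.48
tool_pos: [0.557, 0.2359, 0.0588]
ee_rot: [3.135, -0.004, 2.923]
wrist_force: [-3.7, 9.1, 1.3]
width: 0.0331
finger_force: 30.0
```

Call:
drive_tool(
  series=[
    [0.02, [0, 0, 0], [0, 0, 0.18]],
    [0.02, [0, 0, 0], [0, 0, 0.36]],
    [0.02, [0, 0, 0], [0, 0, 0.54]],
    [0.02, [0, 0, 0], [0, 0, 0.72]],
    [0.02, [0, 0, 0], [0, 0, 0.9]],
  ],
)

```text
time: 23.1
tool_pos: [0.5585, 0.2378, 0.0583]
ee_rot: [3.135, -0.01, 2.023]
wrist_force: [0.8, 13.5, -4.8]
width: 0.0331
finger_force: 30.0
```

Call:
drive_tool(
  series=[
    [0.02, [0, 0, 0], [0, 0, 0.18]],
    [0.02, [0, 0, 0], [0, 0, 0.36]],
    [0.02, [0, 0, 0], [0, 0, 0.54]],
    [0.02, [0, 0, 0], [0, 0, 0.72]],
    [0.02, [0, 0, 0], [0, 0, 0.9]],
  ],
)

```text
time: 23.72
tool_pos: [0.5611, 0.2378, 0.0579]
ee_rot: [3.14, -0.014, 1.123]
wrist_force: [7.6, 13.8, -10.8]
width: 0.0329
finger_force: 30.0
```

Run:
```python
from h import *
o=robot.get_obs();print(o["tool_pos"],o["ee_rot"],o["joint_positions"],o["wrist_force"],o["wrist_torque"],o["width"])
```

```text
[0.56109125 0.2377601  0.05788924] [ 3.14001606 -0.01387559  1.12298227] [0.30283172 0.29561823 1.46338131 0.00925316 1.3719835  0.74887727] [  7.63312579  13.78829283 -10.84251671] [ 2.52657    -1.46337421  0.04051132] 0.03286629255821918
```

Call:
drive_tool(
  series=[
    [0.05, [0, 0, 0], [0, 0, 0]],
    [0.05, [0, 0, 0], [0, 0, 0]],
    [0.05, [0, 0, 0], [0, 0, 0]],
    [0.05, [0, 0, 0], [0, 0, 0]],
  ],
)

```text
time: 24.22
tool_pos: [0.5587, 0.2314, 0.0584]
ee_rot: [3.141, -0.0, 1.126]
wrist_force: [-0.5, -0.3, 0.2]
width: 0.0501
finger_force: 0.0
```

Run:
```python
from h import *
o=robot.get_obs();p=o["tool_pos"]; M=R.from_euler("xyz",o["ee_rot"]).as_matrix(); print(p,o["ee_rot"],o["width"],(M.T@(np.array([.5597,.2352,.057])-p)).round(4))
```

```text
[0.55869731 0.23140566 0.05835737] [ 3.14128564e+00 -5.21804673e-05  1.12573800e+00] 0.05014834403306371 [ 0.0039 -0.0007  0.0014]
```

Call:
drive_tool(
  series=[
    [0.05, [0.0039, -0.0007, 0], [0, 0, 0.1]],
    [0.05, [0.0039, -0.0007, 0], [0, 0, 0.2]],
    [0.02, [0.0039, -0.0007, 0], [0, 0, 0.2]],
    [0.02, [0.0039, -0.0007, 0], [0, 0, 0.2]],
    [0.02, [0.0039, -0.0007, 0], [0, 0, 0.2]],
  ],
)

```text
time: 24.85
tool_pos: [0.5598, 0.2354, 0.0582]
ee_rot: [3.141, -0.0, 0.926]
wrist_force: [0.7, -0.2, -0.4]
width: 0.0322
finger_force: 30.0
```

Call:
drive_tool(
  series=[
    [0.02, [0, 0, 0], [0, 0, 0]],
    [0.02, [0, 0, 0], [0, 0, 0]],
  ],
)

```text
time: 25.1
tool_pos: [0.5598, 0.2354, 0.0582]
ee_rot: [3.141, 0.0, 0.926]
wrist_force: [1.6, -1.0, -0.2]
width: 0.0318
finger_force: 30.0
```

Call:
drive_tool(
  series=[
    [0.02, [0, 0, 0], [0, 0, 0.18]],
    [0.02, [0, 0, 0], [0, 0, 0.36]],
    [0.02, [0, 0, 0], [0, 0, 0.54]],
    [0.02, [0, 0, 0], [0, 0, 0.72]],
    [0.02, [0, 0, 0], [0, 0, 0.8]],
  ],
)

```text
time: 25.72
tool_pos: [0.5668, 0.2367, 0.059]
ee_rot: [-3.141, -0.018, 0.125]
wrist_force: [18.8, 1.2, -10.2]
width: 0.0323
finger_force: 36.0
```

```bash
cat > st.py <<'E'
from h import *
o=robot.get_obs();print(o["time"],o["tool_pos"],o["ee_rot"],o["joint_positions"][5],o["wrist_force"],o["wrist_torque"],o["width"])
E
python3 st.py
```

```text
25.725 [0.5667787  0.23669034 0.0589655 ] [-3.14070215 -0.01778384  0.12503251] 1.750764791426029 [ 18.8409145    1.2409482  -10.18972035] [ 0.39374827 -3.3719765   0.87688419] 0.03227411039846175
```

Call:
drive_tool(
  series=[
    [0.02, [0, 0, 0], [0, 0, 0.15]],
    [0.02, [0, 0, 0], [0, 0, 0.3]],
    [0.02, [0, 0, 0], [0, 0, 0.4]],
    [0.02, [0, 0, 0], [0, 0, 0.4]],
  ],
)

```text
time: 26.22
tool_pos: [0.5724, 0.2317, 0.0599]
ee_rot: [-3.139, -0.029, -0.275]
wrist_force: [28.5, -8.3, -13.0]
width: 0.0283
finger_force: 37.8
```

```bash
python3 st.py
```

```text
26.225 [0.57242202 0.23166869 0.05989462] [-3.13851236 -0.02943621 -0.27511849] 2.148561578334433 [ 28.49338765  -8.32574061 -13.02019934] [-1.4042712  -5.20342748  0.64231322] 0.028342608470258764
```

Call:
drive_tool(
  series=[
    [0.06, [0, 0, 0], [0, 0, 0]],
    [0.06, [0, 0, 0], [0, 0, 0]],
    [0.06, [0, 0, -0.04], [0, 0, 0]],
    [0.06, [0, 0, -0.04], [0, 0, -0.18]],
    [0.06, [0, 0, -0.04], [0, 0, -0.3]],
  ],
)

```text
time: 26.85
tool_pos: [0.559, 0.2363, 0.0988]
ee_rot: [-3.141, 0.0, 0.031]
wrist_force: [0.3, 0.3, 0.5]
width: 0.06
finger_force: 0.0
```

Run:
```python
from h import *
s=snap("side","s10.png");t=snap("top","t10.png")
o=robot.get_obs();p=o["tool_pos"]; M=R.from_euler("xyz",o["ee_rot"]).as_matrix(); print(p,o["ee_rot"],o["width"],(M.T@(np.array([.5597,.2352,.057])-p)).round(4))
a=cv2.resize(s[130:180,235:285],(500,500),interpolation=cv2.INTER_CUBIC);b=cv2.resize(t[160:195,176:197],(300,500),interpolation=cv2.INTER_CUBIC)
cv2.imwrite("pics/c10.png",np.hstack([a,b]))
```

```text
[0.5587544  0.23613365 0.09805338] [-3.14125077e+00  1.09683510e-03  2.65352588e-02] 0.06028341522075813 [0.001  0.001  0.0411]
```

View pics/c10.png

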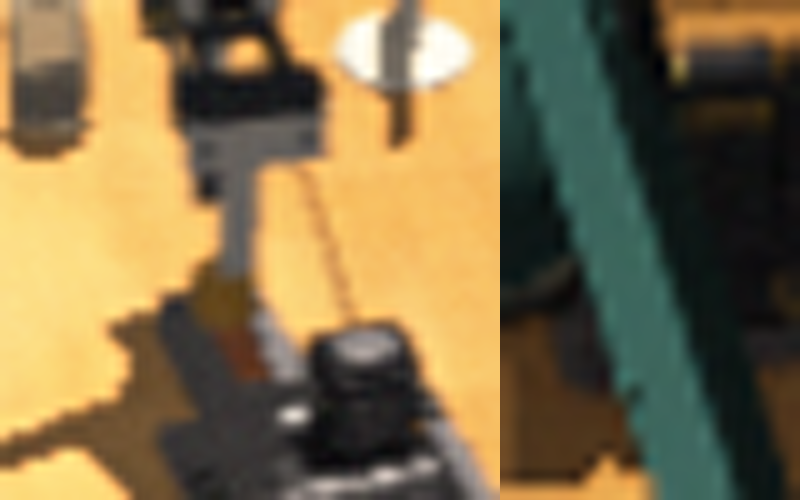

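Call:
drive_tool(
  series=[
    [0.06, [0.001, 0.001, 0], [0, 0, -0.18]],
    [0.06, [0.001, 0.001, 0], [0, 0, -0.36]],
    [0.06, [0.001, 0.001, 0], [0, 0, -0.54]],
    [0.06, [0.001, 0.001, 0.02], [0, 0, -0.7]],
    [0.06, [0.001, 0.001, 0.041], [0, 0, -0.7]],
  ],
)

```text
time: 27.58
tool_pos: [0.5603, 0.2351, 0.0568]
ee_rot: [-3.141, -0.0, 0.725]
wrist_force: [-1.1, -0.1, -0.2]
width: 0.0602
finger_force: 0.0
```

Call:
drive_tool(
  series=[
    [0.06, [0, 0, 0], [0, 0, 0]],
    [0.02, [0, 0, 0], [0, 0, 0]],
    [0.02, [0, 0, 0], [0, 0, 0]],
    [0.02, [0, 0, 0], [0, 0, 0]],
    [0.02, [0, 0, 0], [0, 0, 0]],
  ],
)

```text
time: 28.2
tool_pos: [0.5604, 0.2357, 0.0581]
ee_rot: [-3.14, -0.001, 0.726]
wrist_force: [-2.3, 2.4, 3.0]
width: 0.0301
finger_force: 29.6
```

```bash
python3 st.py
```

```text
28.2 [0.56038868 0.23567809 0.05805918] [-3.13981364e+00 -1.33262709e-03  7.25747640e-01] 1.1483161429486586 [-2.29212184  2.44252566  3.02747451] [ 0.4547156   0.68248902 -0.05036422] 0.03014906813303265
```

Call:
drive_tool(
  series=[
    [0.02, [0, 0, 0], [0, 0, 0.1]],
    [0.02, [0, 0, 0], [0, 0, 0.15]],
    [0.02, [0, 0, 0], [0, 0, 0.15]],
  ],
)

```text
time: 28.58
tool_pos: [0.5597, 0.2352, 0.058]
ee_rot: [-3.14, 0.001, 0.579]
wrist_force: [-4.8, 1.7, 5.5]
width: 0.0302
finger_force: 30.4
```

```bash
python3 st.py
```

```text
28.575 [0.55973554 0.23518599 0.05801274] [-3.14049983e+00  1.01812638e-03  5.78853299e-01] 1.295787383152375 [-4.8376279   1.69210629  5.49458659] [0.19894288 1.07045469 0.87366359] 0.030179147185282477
```

Call:
drive_tool(
  series=[
    [0.02, [0, 0, 0], [0, 0, 0.06]],
    [0.02, [0, 0, 0], [0, 0, 0.06]],
  ],
)

```text
time: 28.82
tool_pos: [0.5591, 0.2348, 0.058]
ee_rot: [-3.14, 0.003, 0.519]
wrist_force: [-7.9, -0.0, 7.5]
width: 0.0308
finger_force: 30.9
```

```bash
python3 st.py
```

```text
28.825 [0.55907001 0.23483142 0.05796438] [-3.14043769e+00  2.95217731e-03  5.18873592e-01] 1.3557425207219183 [-7.92619637 -0.01307402  7.54338127] [0.065085   1.32802965 0.88305884] 0.030835799035952356
```

Call:
drive_tool(
  series=[
    [0.06, [0, 0, 0], [0, 0, 0]],
    [0.06, [0, 0, 0], [0, 0, 0]],
    [0.06, [0, 0, -0.05], [0, 0, 0]],
    [0.06, [0, 0, -0.11], [0, 0, 0]],
    [0.06, [-0.01, 0.035, -0.11], [0, 0, -0.18]],
  ],
)

```text
time: 29.45
tool_pos: [0.5728, 0.2012, 0.1744]
ee_rot: [3.136, -0.013, 0.704]
wrist_force: [-0.3, -0.8, -0.7]
width: 0.0601
finger_force: 0.0
```

```bash
cat > to.py <<'E'
from h import *
import sys
T=np.array([float(v) for v in sys.argv[1:4]]);o=robot.get_obs();p=o["tool_pos"];M=R.from_euler("xyz",o["ee_rot"]).as_matrix()
print(p.round(4),o["ee_rot"].round(3),"q6",o["joint_positions"][5].round(3),"shift",(M.T@(T-p)).round(4),"turn",-((float(sys.argv[4])-o["ee_rot"][2]+np.pi)%(2*np.pi)-np.pi) if len(sys.argv)>4 else "")
E
python3 to.py .6215 -.191 .17
```

```text
[0.5728 0.2012 0.1744] [ 3.136 -0.013  0.704] q6 1.111 shift [-0.2167  0.3305  0.0036] turn
```

Call:
drive_tool(
  series=[
    [0.06, [-0.033, 0.05, 0], [0, 0, -0.18]],
    [0.06, [-0.066, 0.1, 0], [0, 0, -0.36]],
    [0.06, [-0.098, 0.15, 0], [0, 0, -0.54]],
    [0.06, [-0.131, 0.2, 0], [0, 0, -0.72]],
    [0.06, [-0.164, 0.25, 0], [0, 0, -0.9]],
  ],
)

```text
time: 30.08
tool_pos: [0.6035, -0.0957, 0.167]
ee_rot: [3.141, 0.001, 1.587]
wrist_force: [1.1, 0.4, -0.4]
width: 0.0596
finger_force: 0.0
```

Call:
drive_tool(
  series=[
    [0.06, [0, 0, 0], [0, 0, -0.18]],
    [0.06, [0, 0, 0], [0, 0, -0.36]],
    [0.06, [0, 0, 0], [0, 0, -0.54]],
    [0.06, [0, 0, 0], [0, 0, -0.72]],
    [0.06, [0, 0, 0], [0, 0, -0.9]],
  ],
)

```text
time: 30.7
tool_pos: [0.6035, -0.094, 0.1667]
ee_rot: [-3.141, 0.001, 2.486]
wrist_force: [-0.4, -0.9, 0.9]
width: 0.0602
finger_force: 0.0
```

Call:
drive_tool(
  series=[
    [0.06, [0, 0, 0], [0, 0, -0.18]],
    [0.06, [0, 0, 0], [0, 0, -0.36]],
    [0.06, [0, 0, 0], [0, 0, -0.54]],
    [0.06, [0, 0, 0], [0, 0, -0.72]],
    [0.06, [0, 0, 0], [0, 0, -0.9]],
  ],
)

```text
time: 31.32
tool_pos: [0.6035, -0.0939, 0.1668]
ee_rot: [-3.141, 0.0, -2.897]
wrist_force: [-0.1, -0.4, -0.3]
width: 0.0602
finger_force: 0.0
```

```bash
python3 to.py .6215 -.191 .17 -2.66
```

```text
[ 0.6035 -0.0939  0.1668] [-3.141  0.    -2.897] q6 -2.063 shift [ 0.0061 -0.0986 -0.0032] turn -0.2366814889821658
```

Call:
drive_tool(
  series=[
    [0.06, [0.003, -0.05, 0], [0, 0, -0.1]],
    [0.06, [0.0061, -0.0986, 0], [0, 0, -0.2]],
    [0.06, [0.0061, -0.0986, 0.03], [0, 0, -0.2]],
    [0.06, [0.0061, -0.0986, 0.06], [0, 0, -0.2]],
    [0.06, [0.0061, -0.0986, 0.06], [0, 0, -0.2]],
  ],
)

```text
time: 31.95
tool_pos: [0.6188, -0.1904, 0.1032]
ee_rot: [3.137, -0.005, -2.703]
wrist_force: [0.4, 0.4, 0.5]
width: 0.0598
finger_force: 0.0
```

```bash
python3 to.py .6215 -.191 .058 -2.69
python3 - <<'E'
from h import *
s=snap("side","s11.png");h=cv2.cvtColor(s,cv2.COLOR_BGR2HSV)
m=np.zeros(h.shape[:2],bool);m[202:226,278:300]=1
for a,c,l in blobs((h[...,1]>150)&(h[...,0]<30)&m,8):
    ys,xs=np.nonzero(l);print(a,c,xs.min(),xs.max(),ys.min(),ys.max())
print(proj("side",[[.6215,-.191,.063],[.6215,-.191,.037]]))
E
```

```text
[ 0.6188 -0.1904  0.1032] [ 3.137 -0.005 -2.703] q6 -2.396 shift [-0.0025 -0.0019  0.0452] turn -0.012752065446517857
54 [287.11 214.61] 283 290 211 219
49 [297.29 217.33] 294 299 211 224
9 [278.89 222.44] 278 281 219 225
[[288.19834279 213.403504  ]
 [287.89911482 217.74792001]]
```

Call:
drive_tool(
  series=[
    [0.06, [-0.001, -0.001, 0.02], [0, 0, 0]],
    [0.06, [-0.001, -0.001, 0.046], [0, 0, 0]],
    [0.06, [-0.001, -0.001, 0.048], [0, 0, 0]],
    [0.06, [-0.001, -0.001, 0.048], [0, 0, 0]],
  ],
)

```text
time: 32.5
tool_pos: [0.6226, -0.1911, 0.0599]
ee_rot: [-3.141, 0.001, -2.702]
wrist_force: [0.2, -0.7, 0.3]
width: 0.06
finger_force: 0.0
```

Call:
drive_tool(
  series=[
    [0.02, [0, 0, 0], [0, 0, 0]],
    [0.02, [0, 0, 0], [0, 0, 0]],
    [0.02, [0, 0, 0], [0, 0, 0]],
    [0.02, [0, 0, 0], [0, 0, 0]],
    [0.02, [0, 0, 0], [0, 0, 0]],
  ],
)

```text
time: 33.12
tool_pos: [0.622, -0.1903, 0.0597]
ee_rot: [3.141, 0.001, -2.702]
wrist_force: [-2.6, 2.5, 3.1]
width: 0.0316
finger_force: 30.0
```

```bash
python3 st.py
```

```text
33.125 [ 0.62204501 -0.19033275  0.05974152] [ 3.14067685e+00  5.26205921e-04 -2.70159401e+00] -2.395520347776455 [-2.56528276  2.51470675  3.13834739] [0.65626892 0.32096753 0.08886615] 0.03162273764555974
```

Call:
drive_tool(
  series=[
    [0.02, [0, 0.001, 0.001], [0, 0, 0.18]],
    [0.02, [0, 0.001, 0.001], [0, 0, 0.36]],
    [0.02, [0, 0.001, 0.001], [0, 0, 0.54]],
    [0.02, [0, 0.001, 0.001], [0, 0, 0.72]],
    [0.02, [0, 0.001, 0.001], [0, 0, 0.9]],
  ],
)

```text
time: 33.75
tool_pos: [0.6221, -0.1897, 0.0591]
ee_rot: [3.141, 0.001, 2.676]
wrist_force: [-1.7, 2.6, 4.1]
width: 0.0312
finger_force: 30.0
```

Call:
drive_tool(
  series=[
    [0.02, [0, 0, 0], [0, 0, 0.18]],
    [0.02, [0, 0, 0], [0, 0, 0.36]],
    [0.02, [0, 0, 0], [0, 0, 0.54]],
    [0.02, [0, 0, 0], [0, 0, 0.72]],
    [0.02, [0, 0, 0], [0, 0, 0.9]],
  ],
)

```text
time: 34.38
tool_pos: [0.6225, -0.1893, 0.0585]
ee_rot: [3.139, -0.001, 1.776]
wrist_force: [0.6, 2.9, 1.7]
width: 0.032
finger_force: 30.0
```

Call:
drive_tool(
  series=[
    [0.02, [0, 0, 0], [0, 0, 0.18]],
    [0.02, [0, 0, 0], [0, 0, 0.36]],
    [0.02, [0, 0, 0], [0, 0, 0.54]],
    [0.02, [0, 0, 0], [0, 0, 0.72]],
    [0.02, [0, 0, 0], [0, 0, 0.9]],
  ],
)

```text
time: 35.0
tool_pos: [0.623, -0.1895, 0.058]
ee_rot: [3.14, -0.003, 0.876]
wrist_force: [2.9, 2.6, -0.4]
width: 0.0318
finger_force: 30.0
```

```bash
python3 st.py
```

```text
35.0 [ 0.62302613 -0.18948219  0.05800997] [ 3.13953942e+00 -2.60962218e-03  8.75867215e-01] 0.31141523986038744 [ 2.86298257  2.5617948  -0.42455158] [ 0.40759791 -0.41556687  0.07026868] 0.031773332571333704
```

Call:
drive_tool(
  series=[
    [0.05, [0, 0, 0], [0, 0, 0]],
    [0.05, [0, 0, 0], [0, 0, 0.11]],
    [0.02, [0, 0, 0], [0, 0, 0.11]],
    [0.02, [0, 0, 0], [0, 0, 0.11]],
    [0.02, [0, 0, 0], [0, 0, 0.11]],
  ],
)

```text
time: 35.62
tool_pos: [0.6218, -0.1907, 0.0581]
ee_rot: [3.14, 0.0, 0.773]
wrist_force: [1.2, -2.0, -1.4]
width: 0.0325
finger_force: 30.0
```

Call:
drive_tool(
  series=[
    [0.02, [0, 0, 0], [0, 0, 0.18]],
    [0.02, [0, 0, 0], [0, 0, 0.36]],
    [0.02, [0, 0, 0], [0, 0, 0.54]],
    [0.02, [0, 0, 0], [0, 0, 0.72]],
    [0.02, [0, 0, 0], [0, 0, 0.9]],
  ],
)

```text
time: 36.25
tool_pos: [0.6214, -0.1898, 0.058]
ee_rot: [-3.141, 0.001, -0.132]
wrist_force: [0.4, 0.2, -0.1]
width: 0.0324
finger_force: 30.0
```

```bash
python3 st.py
```

```text
36.25 [ 0.62140516 -0.189813    0.05804856] [-3.14132135e+00  7.19906151e-04 -1.32203107e-01] 1.319265869186992 [ 0.44198101  0.15740941 -0.09710801] [0.13859605 0.11540843 0.40180921] 0.032406846819484046
```

Call:
drive_tool(
  series=[
    [0.05, [0, 0, 0], [0, 0, 0]],
    [0.05, [0, 0, 0], [0, 0, -0.15]],
    [0.05, [0, 0, 0], [0, 0, -0.22]],
    [0.02, [0, 0, 0], [0, 0, -0.22]],
    [0.02, [0, 0, 0], [0, 0, -0.22]],
  ],
)

```text
time: 36.88
tool_pos: [0.6216, -0.19, 0.0581]
ee_rot: [-3.141, 0.0, 0.092]
wrist_force: [0.1, -0.7, 0.5]
width: 0.0334
finger_force: 28.6
```

Call:
drive_tool(
  series=[
    [0.02, [0, 0, 0], [0, 0, 0]],
    [0.02, [0, 0, 0], [0, 0, 0]],
  ],
)

```text
time: 37.12
tool_pos: [0.6216, -0.1901, 0.0581]
ee_rot: [-3.141, 0.0, 0.091]
wrist_force: [-1.4, -0.8, -0.7]
width: 0.0332
finger_force: 30.0
```

```bash
python3 st.py
```

```text
37.125 [ 0.62157929 -0.19006416  0.05814954] [-3.14145315e+00  4.73527503e-05  9.12887046e-02] 1.0955023294260617 [-1.35645279 -0.84041933 -0.73534684] [-0.04954032  0.19369595 -0.07879709] 0.0331868854643256
```

Call:
drive_tool(
  series=[
    [0.05, [0, 0, 0], [0, 0, 0]],
    [0.05, [0, 0, 0], [0, 0, 0.17]],
    [0.05, [0, 0, 0], [0, 0, 0.34]],
    [0.02, [0, 0, 0], [0, 0, 0.34]],
    [0.02, [0, 0, 0], [0, 0, 0.34]],
  ],
)

```text
time: 37.75
tool_pos: [0.6216, -0.1901, 0.0581]
ee_rot: [-3.142, -0.0, -0.246]
wrist_force: [-0.2, -0.0, -0.0]
width: 0.0334
finger_force: 0.0
```

Call:
drive_tool(
  series=[
    [0.02, [0, 0, 0], [0, 0, 0]],
    [0.02, [0, 0, 0], [0, 0, 0]],
  ],
)

```text
time: 38.0
tool_pos: [0.6217, -0.1898, 0.0582]
ee_rot: [-3.141, -0.0, -0.248]
wrist_force: [0.2, 1.5, 1.0]
width: 0.031
finger_force: 30.0
```

```bash
python3 st.py
```

```text
38.0 [ 0.62170488 -0.18976508  0.05816987] [-3.14106535e+00 -3.47695811e-05 -2.47913280e-01] 1.4349197286538955 [0.17561945 1.51291086 1.03621404] [ 0.2354156   0.12265457 -0.03184304] 0.030980385783250807
```

Call:
drive_tool(
  series=[
    [0.02, [0, 0, 0], [0, 0, 0.1]],
    [0.02, [0, 0, 0], [0, 0, 0.2]],
    [0.02, [0, 0, 0], [0, 0, 0.2]],
  ],
)

```text
time: 38.38
tool_pos: [0.621, -0.1892, 0.0581]
ee_rot: [-3.141, 0.002, -0.445]
wrist_force: [-2.0, 2.9, 2.3]
width: 0.0295
finger_force: 30.2
```

```bash
python3 st.py
```

```text
38.375 [ 0.62098505 -0.18924286  0.05809701] [-3.14128979e+00  2.14163336e-03 -4.45078207e-01] 1.6324798445554214 [-2.02392622  2.94307176  2.29173187] [0.53307828 0.60369372 0.74155795] 0.02951270192524824
```

Call:
drive_tool(
  series=[
    [0.02, [0, 0, 0], [0, 0, 0.15]],
    [0.02, [0, 0, 0], [0, 0, 0.25]],
    [0.02, [0, 0, 0], [0, 0, 0.25]],
  ],
)

```text
time: 38.75
tool_pos: [0.6188, -0.1871, 0.058]
ee_rot: [3.141, 0.009, -0.695]
wrist_force: [-8.5, 6.8, 5.8]
width: 0.0319
finger_force: 32.9
```

```bash
python3 st.py
```

```text
38.75 [ 0.61878353 -0.18714529  0.05798846] [ 3.14101072  0.00920932 -0.69466557] 1.882573152748749 [-8.54844659  6.78092557  5.78220701] [1.47980661 1.58853147 0.79163719] 0.03186450028779237
```

Call:
drive_tool(
  series=[
    [0.06, [0, 0, 0], [0, 0, 0]],
    [0.06, [0, 0, 0], [0, 0, 0]],
    [0.06, [0, 0, -0.05], [0, 0, 0]],
    [0.06, [0, 0, -0.11], [0, 0, 0]],
    [0.06, [-0.04, 0, -0.15], [0, 0, 0]],
  ],
)

```text
time: 39.38
tool_pos: [0.5927, -0.1664, 0.211]
ee_rot: [-3.14, -0.005, -0.701]
wrist_force: [-0.5, 0.6, 0.0]
width: 0.0598
finger_force: 0.0
```

```bash
python3 to.py .35 -.25 .21
```

```text
[ 0.5927 -0.1664  0.211 ] [-3.14  -0.005 -0.701] q6 1.906 shift [-1.316e-01  2.204e-01  1.000e-04] turn
```

Call:
drive_tool(
  series=[
    [0.06, [-0.026, 0.044, 0], [0, 0, 0]],
    [0.06, [-0.052, 0.088, 0], [0, 0, 0]],
    [0.06, [-0.079, 0.132, 0], [0, 0, 0]],
    [0.06, [-0.105, 0.176, 0], [0, 0, 0]],
    [0.06, [-0.131, 0.22, 0], [0, 0, 0]],
  ],
)

```text
time: 40.0
tool_pos: [0.3478, -0.2496, 0.2085]
ee_rot: [3.141, -0.002, -0.698]
wrist_force: [0.1, -0.6, 0.4]
width: 0.0602
finger_force: 0.0
```

```bash
python3 chk.py 12
python3 - <<'E'
from h import *
for n in("top","side"):
    im=cv2.imread(f"pics/{n[0]}12.png"); m=im.max(2)<60; r=np.zeros_like(m)
    if n=="top": r[150:262,5:512]=1
    else: r[60:384,195:300]=1
    for a,c,l in blobs(m&r,50): print(n,a,c,ray(n,c,.04)[0].round(3))
E
```

```text
L bay [0.6108 0.1288]
top 820 [214.5 161.9] [0.6109 0.1286 0.086 ] ang -1.511
side 329 [271.2 164.2] [0.6098 0.1309 0.086 ] ang 0.081
R bay [ 0.6407 -0.079 ]
top 785 [272.8 152.3] [ 0.6419 -0.0796  0.086 ] ang -1.445
side 825 [285.8 189.7] [ 0.6382 -0.0636  0.086 ] ang 0.539
128 latch dock x -0.0142 -0.0073 y -0.114 -0.094
208 latch dock x -0.015 -0.0052 y -0.01 0.012
172 latch dock x -0.0154 -0.0073 y 0.096 0.117
40.1 [ 0.34617494 -0.25030569  0.20872632] [ 3.13959504e+00 -1.79908392e-03 -7.04057669e-01] [-0.75743327 -0.18864253  1.66490854 -0.00190697  1.66342338  1.51724433]
top 142 [ 89.38 156.73] [0.645 0.592 0.04 ]
top 130 [273.32 157.55] [ 0.63  -0.083  0.04 ]
top 181 [216.43 164.06] [0.61  0.126 0.04 ]
top 78 [125.38 195.72] [0.499 0.459 0.04 ]
top 891 [330.99 235.02] [ 0.344 -0.285  0.04 ]
side 246 [204.59 116.96] [0.328 0.698 0.04 ]
side 121 [296.53 128.28] [0.826 0.491 0.04 ]
side 906 [215.65 146.15] [0.364 0.393 0.04 ]
side 121 [270.27 170.93] [0.608 0.138 0.04 ]
side 409 [220.36 185.66] [0.356 0.067 0.04 ]
side 138 [285.9  198.83] [ 0.639 -0.074  0.04 ]
```

```bash
python3 -c "
from bench import robot
print(robot.close_job())"
```

```text
the job is handed in; nothing more can be done
None
```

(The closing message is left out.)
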